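Clamp the lens block with the torque knob at the measuring bench

ROBOT

A 6-joint arm with a two-finger parallel gripper is mounted at the origin on the work surface. World frame = base frame: x ahead of the robot, y to its left, z up, the work surface at z = 0. Lengths are in m, angles in degrees, forces in N, time in s.
With the tool pointing down it reaches from about 0.25 to 0.725 m from the base axis. Payload 9.7 kg.
Tool frame: the origin (TCP) lies midway between the tips of the shut fingers; the grasp point (between the pads) lies 19 mm behind it; z points along the fingers, y is the line along which they close (so a half turn about z gives the same grasp; the last joint's range is limited). The gripper opens to 85 mm and grips with 20 to 120 N. Pads are 22 mm wide; open, the fingers measure 114 mm over their backs; the gripper's body (76 mm by 85 mm) begins 54 mm behind the grasp point. The pads swing forward as they close: fully open they stand 13 mm farther back than shut.
Start: joints at [63.312, 4.979, 10.078, 95.1, 0, 90], TCP at [0.247, 0.491, 0.231] pointing down, gripper open.
Joint ranges: [-179.16, 179.16], [-48.56, 103.87], [-65.8, 70.77], [-126.05, 130.52], [-82.76, 87.17], [-180, 180]. Speed limits (degrees/s): [127.2, 127.2, 147.25, 180, 180, 180].

INTERFACE

Orientations are given as [roll, pitch, yaw] about the fixed x, y, z axes, in that order (R = Rz(yaw) Ry(pitch) Rx(roll)).
In Python, from workcell import bot gives the robot as it stands.
- The arm moves only by the shell command python3 -m crank 'ROWS' [FORCE]. ROWS is JSON, a list of rows, each an object with "gripper": the finger opening in mm, from 0 to 85.4; "travel": the shift along the tool's x, y, z in mm, a list of three; "twist": the turn, a rotation vector about the tool's x, y, z in rad, a list of three. In form: [{"gripper": gripper, "travel": [tx, ty, tz], "twist": [rx, ry, rz]}, ...]. A call has 1 to 12 rows; each row shifts and turns the commanded pose from where the row before left it, along the tool's axes as they then stand; what a row does not reach is not made up. A row lasts 1/8 s, in which the tool goes at most 62.5 mm and 10.7 degrees, less where a joint would pass 70% of its speed; a pose out of reach is approached as far as the arm can. A call is refused whole if a number of a shift passes 62.5 or a number of a turn 0.188, either way. A call with a gripper value outside its range is refused whole. The fingers move at their own pace and stop on an object; FORCE is the grip in N (left out, the last holds). Time passes only in rows, so rows that do not move let the fingers close. It gives the time, the measured TCP pose, the force, the opening and the grip force at its end, in the units of the state.
- bot.get_obs(): the state, without advancing time (a new reading comes with each control period).
- bot.camera(name): name is "scene" or "top" or "wrist"; returns the picture (384x512x3 uint8, red, green, blue); there is no depth.
- bot.calibration(name): a dict with "vfov" (degrees; the focal length in pixels is half the picture's height over the tangent of half this angle, whatever the lens; pixels are square), "cx", "cy" (the principal point, pixels), "k1" (the pictures are not rectified: a ray, as slopes to the right and down, at radius r is drawn at 1 + k1 r^2 times it, then the intrinsics apply), "camera_from_world" (4x4, takes a point from world to camera coordinates). Camera axes: x right, y down, z forward; pixel columns grow to the right and rows downward; lengths in m; the calibration is good to about 2 mm. A picture is of the moment at which its call begins: read the wrist's pose just before it. calibration takes no time and is no camera call; for the wrist camera it gives the pose at the moment of the call.
- bot.job_done(): hands the job in; it is judged then, once.
The state is a dict: "time": time; "q": joint angles; "qd": joint speeds; "joint_efforts": joint torques, N m; "ee_pos": TCP position; "tcp_rot": TCP orientation; "wrist_force": force on the tool from outside, world axes, zero at the start; "torque": the same for the moment, N m; "opening": finger opening in m; "grasp_force": force on a finger pad.
Only numpy, scipy, OpenCV 4.12 (cv2) and the standard library are available. Lean on these libraries where they do the work, as an engineer would, in place of code of your own. Each camera call takes 0.05 s, during which the arm holds its last target. There are 200 camera calls.

TASK

Clamp the blue lens block on the steel stage plate: turn the clamp's black torque knob (the one on the yellow collar with the swinging finger, not the like one on the cream lamp box) clockwise until the finger presses the block against its fence and the knob's slip clutch then clicks over. One or two clicks are right, never more than three; then let go of the knob. Leave the knob of the lamp box as it is set.

Things in the scene. Friction and masses are not known exactly. Their poses are not given: they have to be found in the camera images.
- knob_grip (a point): Grip point of the torque knob on its upright axis, 76 mm above the table. Black bar 42 mm long, 14 wide, from 22 mm below to 8 mm above this point, on a 44 mm disc; x axis along the bar to its white-marked end, z up. Under it a yellow collar (58 mm across, top 31 mm below this point) with aluminium finger, on a 190 x 124 x 18 mm steel plate with blue block (60 x 32 x 24 mm, loose) and fence.
- swing (a joint): Angle (rad) of collar and finger, growing clockwise from above. Starts at 0.1 to 0.5; at about 0.8 the finger's rubber tip, 70 mm from the axis, meets the block on its fence and stops. About 0.04 N m turns it; it stays where left. Before any slip the knob's white mark, the collar's dark index line and the finger point the same way.
- clutch (a joint): Angle (rad) the knob has slipped clockwise past the collar: 0 until the block stops the finger. The clutch carries the collar up to about 0.12 N m, then snaps over in clicks of 0.35 rad (20 degrees): 0.35 is one click, 0.70 two. No slip anticlockwise: turning back takes the finger off the block. One click needs 0.65 to 1.05 rad of turning in all.
- lamp_pointer (a point): White-marked end of the like black knob on the lamp box, to be left alone: at the bar's top, 20 mm from that knob's axis (x axis points outward from the axis, z up), 97 mm above the table. The box is cream, 120 x 100 x 55 mm, with a grey ring under its knob and a red pilot lamp; no finger, no yellow collar.
Mind the look-alikes: they are no part of the job. There is more than one size of the part that bears knob_grip; the job needs the larger.

How it is judged (in metres and radians):
On the way, in this order (a step that is already met when the one before it is completed fails the run):
1. the finger has swung up to the block (value of joint swing above 0.72 rad), for 0.05 s.
2. the clutch has clicked over (value of joint clutch above 0.27 rad), for 0.1 s.
At the end, for the whole second after the job is handed in: The finger stands against the block on its fence (swing between 0.72 and 0.88 rad), the clutch has slipped by one to three clicks (clutch between 0.27 and 1.2 rad), and knob and finger are at rest (each under 0.1 rad/s) (value of joint swing between 0.72 and 0.88 rad and value of joint clutch between 0.27 and 1.2 rad and velocity of joint each of clutch, swing below 0.1 rad/s); the robot touches nothing.
It fails at once if the torque knob is cranked beyond three clicks (clutch over 1.2 rad) (value of joint clutch above 1.2 rad).
It fails at once if the lamp box's knob is turned (its pointer end moved more than 6 mm) (distance of lamp_pointer from where it was at the start of the episode above 0.006 m).
It also fails if it takes over 32 s, if anything falls off the work surface, if the arm or the gripper's body presses on something with over 40 N, if the wrist force passes 120 N, or if a joint passes its speed limit or range.

## Working session

There is one attempt and no reset: what is moved stays moved. The work goes in short steps, Python scripts to look and compute and a shell command to move; the robot and the scene stay as the last step left them, time stands still between calls to the robot, and variables do not carry over. Pictures are saved under pics/ and viewed, at most 10 in all, crops included, and the job is handed in when it is done.

```bash
mkdir -p pics
python3 - <<'E'
from workcell import bot
import cv2,numpy as np
o=bot.get_obs();print(o['time'],o['ee_pos'],o['tcp_rot'],o['opening'])
for n in("scene","top"):
    im=bot.camera(n);np.save(f'pics/{n}.npy',im);cv2.imwrite(f'pics/{n}.png',im[:,:,::-1])
a=np.vstack([np.load('pics/scene.npy'),np.load('pics/top.npy')])
c=bot.calibration('top');print(c)
E
```

```text
0.0 [0.24693198 0.4912092  0.23056618] [-1.79923883e+02  2.73611391e-03  1.53313519e+02] 0.08559180181844511
{'vfov': 52.683486102038565, 'cx': 259.06394405063475, 'cy': 186.05357391787314, 'k1': 0.013250046106257516, 'camera_from_world': array([[-0.02107772, -0.99960888,  0.01837983, -0.00691657],
       [-0.98012874,  0.01703314, -0.19762978,  0.56321269],
       [ 0.19723942, -0.02218019, -0.98010441,  0.72775765],
       [ 0.        ,  0.        ,  0.        ,  1.        ]])}
```

View pics/top.png

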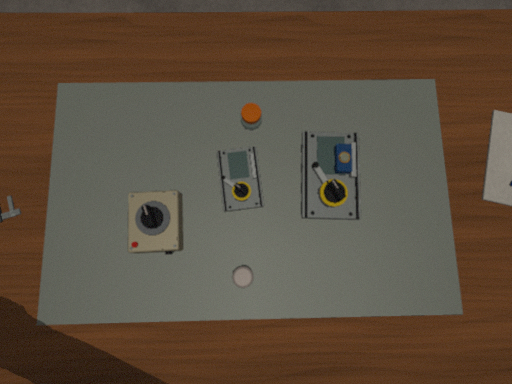

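View pics/scene.png

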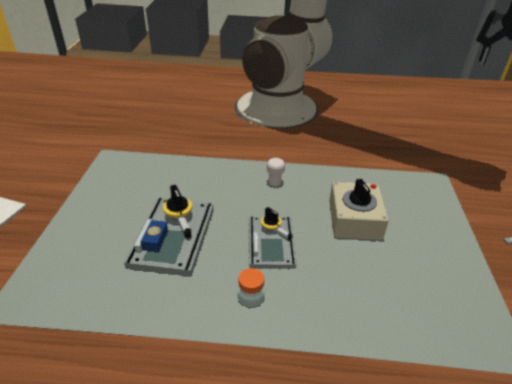

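Candidates in the top view: the large stage's knob at (333,191), with yellow collar and blue block; the small stage's knob at (241,190), with yellow collar but too small; and the lamp box's knob at (152,217), with a grey ring. I choose (333,191) and will check it with a crop and a measurement.

```bash
cat > h.py <<'E'
import numpy as np,cv2
from workcell import bot
def ray(c,u,v):
    f=192/np.tan(np.radians(c['vfov']/2))
    K=np.array([[f,0,c['cx']],[0,f,c['cy']],[0,0,1.]])
    p=cv2.undistortPoints(np.array([[[u,v]]],float),K,np.array([c['k1'],0,0,0]))[0,0]
    M=c['camera_from_world'];R=M[:3,:3]
    return -R.T@M[:3,3],R.T@np.r_[p,1]
def on(c,u,v,z):
    o,d=ray(c,u,v);return o+d*(z-o[2])/d[2]
E
python3 - <<'E'
from h import *
im=np.load('pics/top.npy');c=bot.calibration('top')
cr=im[125:225,290:370];cv2.imwrite('pics/crop.png',cv2.resize(cr[:,:,::-1],None,fx=6,fy=6,interpolation=cv2.INTER_CUBIC))
hsv=cv2.cvtColor(im,cv2.COLOR_RGB2HSV)
m=cv2.inRange(hsv,(22,150,100),(35,255,255));m[:,:290]=0
p=cv2.findNonZero(m);(u,v),r=cv2.minEnclosingCircle(p);print('collar',u,v,r,on(c,u,v,.04),on(c,u+r,v,.04)-on(c,u-r,v,.04))
c2=bot.calibration('scene');im=np.load('pics/scene.npy');hsv=cv2.cvtColor(im,cv2.COLOR_RGB2HSV)
m=cv2.inRange(hsv,(22,150,100),(35,255,255));m[:150]=0;m[:,220:]=0
x,y,w,h=cv2.boundingRect(m);print(x,y,w,h,on(c2,x+w/2,y+h/2,.04))
E
```

```text
collar 333.3432922363281 192.10447692871094 13.960400581359863 [ 0.55084412 -0.17121907  0.04      ] [-0.001017   -0.05779776  0.        ]
164 200 27 17 [ 0.55456358 -0.17029267  0.04      ]
```

View pics/crop.png

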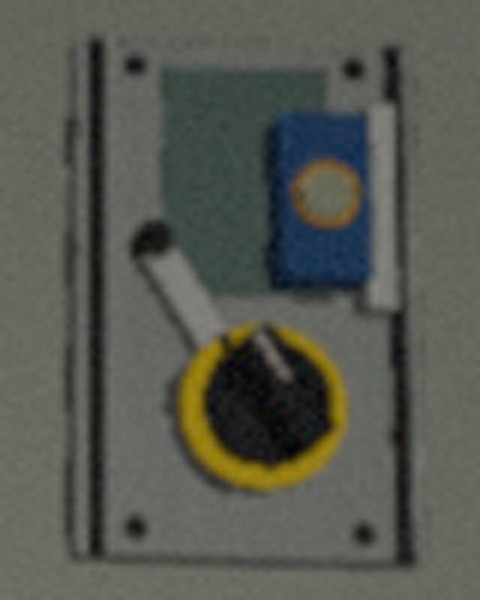

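The crop shows the right one: yellow collar (58 mm as measured), an aluminium finger with its tip at about top-view pixel (315,164), the white mark at about (336,184), and the blue block at (343,158) on its fence. The knob is near (0.551,-0.171). I'll move above it.

```bash
python3 -m crank '[{"gripper":85,"travel":[-47.4,-37.9,0],"twist":[0,0,0]},{"gripper":85,"travel":[-47.4,-37.9,0],"twist":[0,0,0]},{"gripper":85,"travel":[-47.4,-37.9,0],"twist":[0,0,0]},{"gripper":85,"travel":[-47.4,-37.9,0],"twist":[0,0,0]},{"gripper":85,"travel":[-47.4,-37.9,0],"twist":[0,0,0]},{"gripper":85,"travel":[-47.4,-37.9,0],"twist":[0,0,0]},{"gripper":85,"travel":[-47.4,-37.9,0],"twist":[0,0,0]},{"gripper":85,"travel":[-47.4,-37.9,0],"twist":[0,0,0]},{"gripper":85,"travel":[-47.4,-37.9,0],"twist":[0,0,0]},{"gripper":85,"travel":[-47.4,-37.9,0],"twist":[0,0,0]},{"gripper":85,"travel":[-47.4,-37.9,0],"twist":[0,0,0]},{"gripper":85,"travel":[-47.4,-37.9,0],"twist":[0,0,0]}]' 
python3 -m crank '[{"gripper":85,"travel":[0,0,0],"twist":[0,0,-0.17]},{"gripper":85,"travel":[0,0,0],"twist":[0,0,-0.17]},{"gripper":85,"travel":[0,0,0],"twist":[0,0,-0.17]},{"gripper":85,"travel":[0,0,0],"twist":[0,0,-0.17]},{"gripper":85,"travel":[0,0,0],"twist":[0,0,-0.17]},{"gripper":85,"travel":[0,0,0],"twist":[0,0,-0.17]},{"gripper":85,"travel":[0,0,0],"twist":[0,0,0]},{"gripper":85,"travel":[0,0,0],"twist":[0,0,0]}]'
python3 - <<'E'
from h import *
o=bot.get_obs();print(o['time'],o['q'],o['ee_pos'],o['tcp_rot'])
c=bot.calibration('wrist');im=bot.camera('wrist');np.save('pics/w1.npy',im);cv2.imwrite('pics/w1.png',im[:,:,::-1])
np.save('pics/w1c.npy',c,allow_pickle=True)
c=bot.calibration('top')
k=on(c,333.3,192.1,.045);print(k,on(c,315.3,164.5,.04)-k)
E
```

```text
time: 1.6
ee_pos: [0.5514, -0.1724, 0.231]
tcp_rot: [180.0, -0.0, 153.3]
wrist_force: [1.3, 1.0, 0.1]
opening: 0.085
grasp_force: 0.0
time: 2.6
ee_pos: [0.5509, -0.1704, 0.2311]
tcp_rot: [180.0, -0.0, -148.5]
wrist_force: [-0.0, 0.7, -0.3]
opening: 0.0849
grasp_force: 0.0
2.6 [-1.71880666e+01  8.73285362e+00  1.41747295e+01  9.54643805e+01
 -5.65480480e-04 -4.87268988e+01] [ 0.55089814 -0.17040868  0.23106798] [ 1.79983459e+02 -1.52701415e-02 -1.48461165e+02]
[ 0.54994697 -0.17004194  0.045     ] [ 0.06027229  0.03323087 -0.005     ]
```

View pics/w1.png

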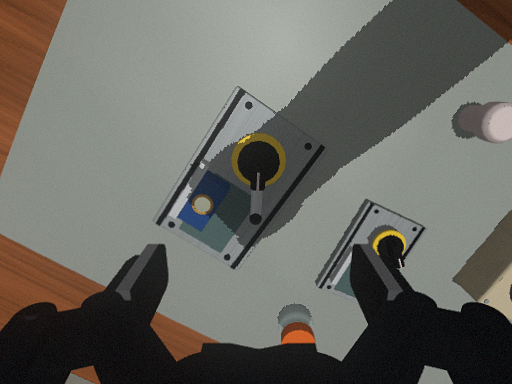

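The wrist view shows the big collar at about (259,160), the white mark at (258,180), the finger tip at (255,219), and the block at (203,203). I'll measure from here.

Run:
```python
from h import *
im=np.load('pics/w1.npy');c=np.load('pics/w1c.npy',allow_pickle=True).item()
hsv=cv2.cvtColor(im,cv2.COLOR_RGB2HSV)
m=cv2.inRange(hsv,(20,120,50),(36,255,255));m[:,320:]=0;m[230:]=0;m[:,:225]=0
p=cv2.findNonZero(m);(u,v),r=cv2.minEnclosingCircle(p);print('collar',u,v,r);k=on(c,u,v,.042);print(k,on(c,u+r,v,.042)-on(c,u-r,v,.042))
x,y,w,h=cv2.boundingRect(m);print(x,y,w,h,on(c,x+w/2,y+h/2,.042))
g=im.max(2);s=(g[205:232,240:270]<40).astype(np.uint8);M=cv2.moments(s,True);u=240+M['m10']/M['m00'];v=205+M['m01']/M['m00']
print('tip',M['m00'],u,v);t=on(c,u,v,.045)-k;print(t,np.hypot(*t[:2]),np.degrees(np.arctan2(t[1],t[0])))
mk=(g[160:190,248:270]>90).astype(np.uint8);q=cv2.findNonZero(mk).reshape(-1,2)+[248,160];print('mark',q.min(0),q.max(0),len(q))
a=on(c,*q[q[:,1]<=q[:,1].min()+1].mean(0),.084);b=on(c,*q[q[:,1]>=q[:,1].max()-1].mean(0),.084);d=b-a
print(a,b,np.degrees(np.arctan2(d[1],d[0])))
cv2.imwrite('pics/w1c.png',cv2.resize(im[120:240,190:330,::-1],None,fx=5,fy=5,interpolation=cv2.INTER_CUBIC))
```

```text
collar 258.125 159.5 27.240062713623047
[ 0.54919912 -0.17121968  0.042     ] [-0.03026559  0.04923691  0.        ]
231 133 55 53 [ 0.54899085 -0.17088085  0.042     ]
tip 178.0 259.08988764044943 221.0
[0.05870747 0.03731224 0.003     ] 0.06956126874282485 32.43849083494153
mark [248 173] [269 189] 61
[ 0.55277984 -0.16960877  0.084     ] [ 0.56540037 -0.1618714   0.084     ] 31.51153924206676
```

View pics/w1c.png

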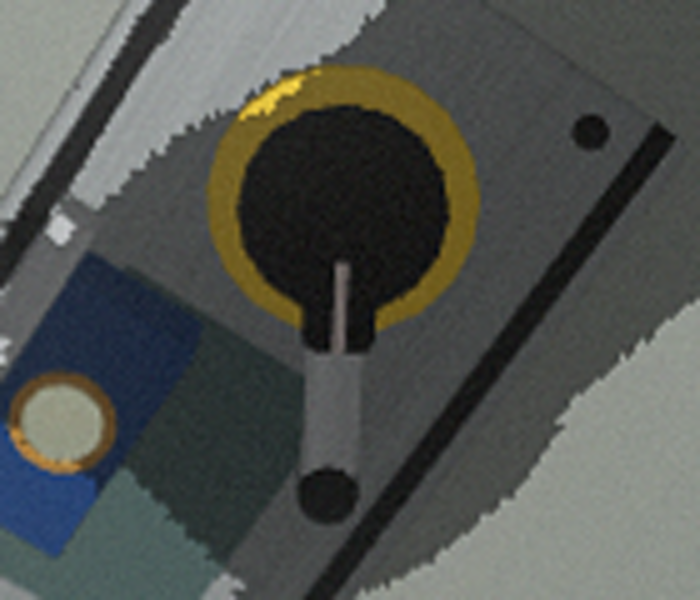

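Run:
```python
from h import *
c=np.load('pics/w1c.npy',allow_pickle=True).item()
A=lambda d:np.degrees(np.arctan2(d[1],d[0]))
k=on(c,258.8,160.2,.043);t=on(c,255.8,219,.043)-k;print('axis',k,'tip',t,np.hypot(*t[:2]),A(t))
a=on(c,258.6,172.6,.084);b=on(c,257.8,190.4,.084);print('mark',a-k,b-k,A(b-a),A(b-k))
# block corners near edge (top z=.042), crop (203,325)->(130,465)
p=[on(c,190+x/5,120+y/5,.042)-k for x,y in((203,325),(130,465),(93,252),(60,557))]
for q in p:print(q[:2])
e=p[1]-p[0];print('edge dir',A(e))
o=bot.get_obs();print(o['ee_pos'],o['torque'])
psi=np.radians(o['tcp_rot'][2]);d=k-o['ee_pos'];print('tool dxy',1e3*(d[0]*np.cos(psi)+d[1]*np.sin(psi)),1e3*(d[0]*np.sin(psi)-d[1]*np.cos(psi)))
```

```text
axis [ 0.54927579 -0.17033215  0.043     ] tip [0.05923642 0.03246503 0.        ] 0.0675494739128844 28.72532570277503
mark [0.00221824 0.00114517 0.041     ] [0.01760009 0.0097012  0.041     ] 29.084661752372835 28.86362861561518
[ 0.03974858 -0.01156292]
[ 0.07674825 -0.00905147]
[ 0.03791047 -0.03990717]
[ 0.10494243 -0.01161814]
edge dir 3.883137501355905
[ 0.55091412 -0.17037686  0.23110962] [-0.01079413  0.01268721  0.04563247]
tool dxy 1.372274480841048 0.8960848382798299
```

The mark, at 28.9°, agrees with the finger, at 28.7°. The finger meets the block after about 0.56 rad, so one click comes at about 0.91 rad in all. I'll align, descend and grip.

```bash
python3 -m crank '[{"gripper":60,"travel":[1.4,0.9,40],"twist":[0,0,0.045]},{"gripper":60,"travel":[0,0,50],"twist":[0,0,0]},{"gripper":60,"travel":[0,0,45],"twist":[0,0,0]},{"gripper":50,"travel":[0,0,25],"twist":[0,0,0]},{"gripper":50,"travel":[0,0,11],"twist":[0,0,0]},{"gripper":50,"travel":[0,0,0],"twist":[0,0,0]}]' 30
python3 - <<'E'
from h import *
o=bot.get_obs();print(o['ee_pos'],o['tcp_rot'],o['wrist_force'],o['torque'])
im=bot.camera('wrist');cv2.imwrite('pics/w2.png',im[:,:,::-1])
E
```

```text
time: 3.4
ee_pos: [0.5492, -0.1704, 0.0603]
tcp_rot: [180.0, -0.0, -150.9]
wrist_force: [-0.8, -0.6, 1.0]
opening: 0.0498
grasp_force: 0.0
[ 0.54921404 -0.17035923  0.06029156] [ 1.79982012e+02 -1.68016962e-02 -1.50875496e+02] [-0.75354768 -0.55636983  1.00408869] [-0.02144288 -0.04726085 -0.0016001 ]
```

View pics/w2.png

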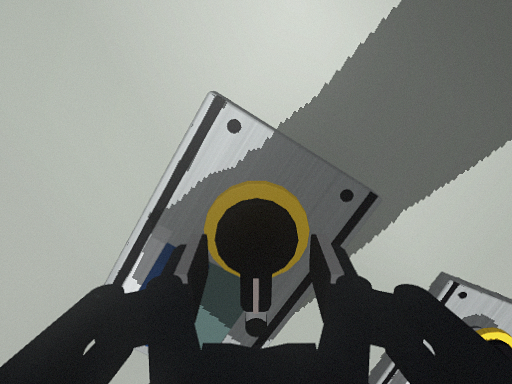

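The bar, at (256,285), lies centred and square between the fingers, at about (200,260) and (320,260). I'll close the gripper.

```bash
python3 -m crank '[{"gripper":5,"travel":[0,0,0],"twist":[0,0,0]},{"gripper":5,"travel":[0,0,0],"twist":[0,0,0]},{"gripper":5,"travel":[0,0,0],"twist":[0,0,0]},{"gripper":5,"travel":[0,0,0],"twist":[0,0,0]},{"gripper":5,"travel":[0,0,0],"twist":[0,0,0]},{"gripper":5,"travel":[0,0,0],"twist":[0,0,0]}]' 40
python3 -c "
from h import *
o=bot.get_obs();print(o['torque'],o['tcp_rot'])"
```

```text
time: 4.2
ee_pos: [0.5502, -0.1711, 0.0615]
tcp_rot: [-179.9, 0.1, -150.8]
wrist_force: [2.4, -3.5, 6.2]
opening: 0.0128
grasp_force: 41.4
[-0.80447085 -0.31994674  0.04087505] [-1.79859115e+02  8.24109515e-02 -1.50845484e+02]
```

```bash
python3 -m crank '[{"gripper":5,"travel":[0,0,0],"twist":[0,0,0.1]},{"gripper":5,"travel":[0,0,0],"twist":[0,0,0.1]},{"gripper":5,"travel":[0,0,0],"twist":[0,0,0.1]},{"gripper":5,"travel":[0,0,0],"twist":[0,0,0.1]},{"gripper":5,"travel":[0,0,0],"twist":[0,0,0]}]'
python3 -c "
from h import *
o=bot.get_obs();print(o['torque'],o['tcp_rot'])"
for i in 1; do python3 -m crank '[{"gripper":5,"travel":[0,0,0],"twist":[0,0,0.08]},{"gripper":5,"travel":[0,0,0],"twist":[0,0,0.08]},{"gripper":5,"travel":[0,0,0],"twist":[0,0,0.08]},{"gripper":5,"travel":[0,0,0],"twist":[0,0,0]}]' ; done
python3 -c "
from h import *
o=bot.get_obs();print(o['torque'],o['tcp_rot'])
im=bot.camera('wrist');cv2.imwrite('pics/w3.png',im[:,:,::-1])"
```

```text
time: 4.82
ee_pos: [0.5503, -0.1712, 0.0615]
tcp_rot: [-179.9, 0.1, -173.9]
wrist_force: [2.2, -5.3, 5.8]
opening: 0.0135
grasp_force: 41.4
[-0.99995226 -0.46358897 -0.05914012] [-1.79880317e+02  1.36934754e-01 -1.73855183e+02]
time: 5.32
ee_pos: [0.5503, -0.1714, 0.0615]
tcp_rot: [-179.9, 0.2, 172.4]
wrist_force: [1.6, -5.8, 5.1]
opening: 0.0131
grasp_force: 41.4
[-1.15392973 -0.4590378  -0.05819038] [-1.79905142e+02  1.64078542e-01  1.72403505e+02]
```

View pics/w3.png

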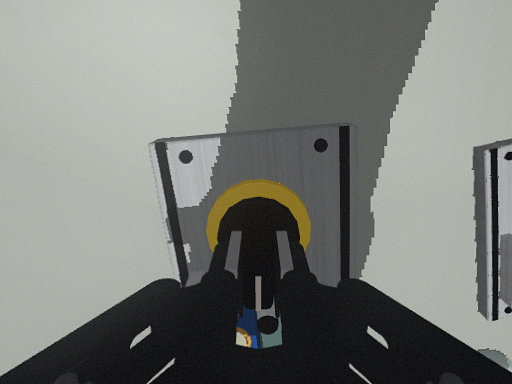

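The finger tip, at (267,324), now trails the white mark, at (258,292). It rests on the block and the clutch is winding up after 0.64 rad of turning. I'll continue to about 1.03 rad.

```bash
python3 -m crank '[{"gripper":5,"travel":[0,0,0],"twist":[0,0,0.07]},{"gripper":5,"travel":[0,0,0],"twist":[0,0,0.07]},{"gripper":5,"travel":[0,0,0],"twist":[0,0,0.07]},{"gripper":5,"travel":[0,0,0],"twist":[0,0,0.06]},{"gripper":5,"travel":[0,0,0],"twist":[0,0,0.06]},{"gripper":5,"travel":[0,0,0],"twist":[0,0,0.06]},{"gripper":5,"travel":[0,0,0],"twist":[0,0,0]},{"gripper":5,"travel":[0,0,0],"twist":[0,0,0]}]'
python3 -c "
from h import *
o=bot.get_obs();print(o['torque'],o['tcp_rot'])
im=bot.camera('wrist');cv2.imwrite('pics/w4.png',im[:,:,::-1])"
```

```text
time: 6.38
ee_pos: [0.5503, -0.1716, 0.0615]
tcp_rot: [-180.0, 0.2, 150.1]
wrist_force: [1.3, -6.7, 4.6]
opening: 0.0132
grasp_force: 41.4
[-1.40114623 -0.43635242 -0.05629839] [-179.95395339    0.20064233  150.11117965]
```

View pics/w4.png

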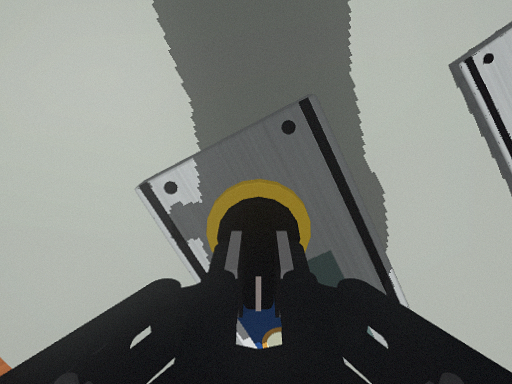

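The knob has turned 59° in all and the finger is well behind the mark. I'll release, rise and check.

```bash
python3 -m crank '[{"gripper":60,"travel":[0,0,0],"twist":[0,0,0]},{"gripper":60,"travel":[0,0,0],"twist":[0,0,0]},{"gripper":60,"travel":[0,0,0],"twist":[0,0,0]},{"gripper":60,"travel":[0,0,-20],"twist":[0,0,0]},{"gripper":60,"travel":[0,0,-50],"twist":[0,0,0]},{"gripper":60,"travel":[0,0,-55],"twist":[0,0,0]},{"gripper":60,"travel":[0,0,-45],"twist":[0,0,0]},{"gripper":60,"travel":[0,0,0],"twist":[0,0,0]},{"gripper":60,"travel":[0,0,0],"twist":[0,0,0]}]'
python3 -c "
from h import *
c=bot.calibration('wrist');im=bot.camera('wrist');np.save('pics/w5c.npy',c,allow_pickle=True)
cv2.imwrite('pics/w5.png',cv2.resize(im[120:240,190:330,::-1],None,fx=5,fy=5,interpolation=cv2.INTER_CUBIC))"
```

```text
time: 7.55
ee_pos: [0.5492, -0.1703, 0.2295]
tcp_rot: [-180.0, -0.1, 150.2]
wrist_force: [-1.1, 0.1, -0.5]
opening: 0.0601
grasp_force: 0.0
```

View pics/w5.png

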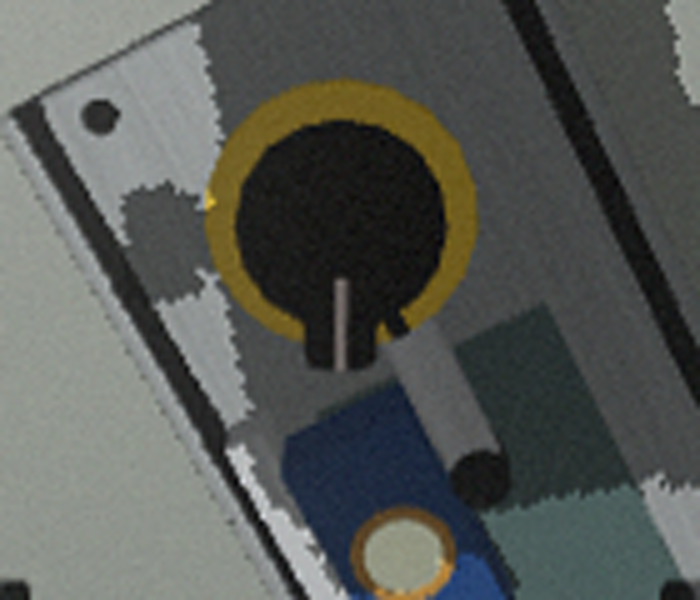

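The finger tip, at crop (481,480), presses the blue block, and the mark, at crop (340,325), is about 27° clockwise of the finger. I'll check that with rays, check that nothing moves, then hand in.

```bash
python3 -m crank '[{"gripper":60,"travel":[0,0,0],"twist":[0,0,0]},{"gripper":60,"travel":[0,0,0],"twist":[0,0,0]},{"gripper":60,"travel":[0,0,0],"twist":[0,0,0]},{"gripper":60,"travel":[0,0,0],"twist":[0,0,0]}]' >/dev/null
python3 - <<'E'
from h import *
c=np.load('pics/w5c.npy',allow_pickle=True).item()
P=lambda x,y,z:on(c,190+x/5,120+y/5,z)
A=lambda d:np.degrees(np.arctan2(d[1],d[0]))
k=P(342,214,.043);t=P(481,480,.043)-k;d=P(340,368,.084)-P(342,282,.084)
print(k,'finger',A(t),np.hypot(*t[:2]),'mark',A(d),'slip rad',np.radians(A(t)-A(d)),'swung',np.radians(28.8-A(t)))
a=bot.camera('wrist')[120:240,190:330,::-1];b=cv2.resize(cv2.imread('pics/w5.png'),(140,120),interpolation=cv2.INTER_AREA)
print('diff',cv2.absdiff(cv2.blur(a,(3,3)),cv2.blur(b,(3,3)))[30:100,40:110].max())
# plate edge directions: dark slots
e=P(700,390,.018)-P(515,0,.018);print('plate long axis',A(e))
E
```

```text
[ 0.54965741 -0.17015933  0.043     ] finger -2.797070678925225 0.06815635206829611 mark -31.095369323321368 slip rad 0.49389848405736064 swung 0.5514729173326053
diff 34
plate long axis -2.576395375930805
```

Run:
```python
from h import *
a=bot.camera('wrist');
for _ in range(6): b=bot.camera('wrist')
print('diff',cv2.absdiff(cv2.blur(a,(3,3)),cv2.blur(b,(3,3)))[120:240,190:330].max())
print(bot.get_obs()['time'],bot.job_done())
```

```text
diff 15
the job is handed in; nothing more can be done
8.5 None
```

The finger stands against the blue block on its fence, the clutch has slipped about 0.49 rad by camera (one click), the knob is let go, the lamp box was not touched, and the job was handed in at 8.5 s; no verdict came back.

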